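# Set the tap lever of a step transformer

### The arm

A 6-joint arm with a two-finger parallel gripper is mounted at the origin on a cart in front of the work surface, level with it; the furniture and walls round the work are solid. World frame = base frame: x ahead of the robot, y to its left, z up, the work surface at z = 0. Lengths are in mm, angles in degrees, forces in N, time in s.
With the tool pointing down it reaches from about 300 to 850 mm from the base axis. Payload 4.2 kg.
Tool frame: the origin (TCP) lies midway between the tips of the shut fingers; the grasp point (between the pads) lies 19 mm behind it; z points along the fingers, y is the line along which they close (so a half turn about z gives the same grasp; the last joint's range is limited). The gripper opens to 91 mm and grips with 3 to 60 N. Pads are 32 mm wide; open, the fingers measure 118 mm over their backs; the gripper's body (76 mm by 178 mm) begins 60 mm behind the grasp point.
Start: joints at [-74.313, 18.312, 89.639, -0, 72.044, -1.146], TCP at [166.518, -550.377, 213.976] pointing down, gripper open.
Joint ranges: [-177.97, 177.97], [-48.28, 115.42], [12.27, 149.76], [-77.06, 257.06], [2.81, 150.46], [-146.56, 146.56]. Speed limits (degrees/s): [147.25, 147.25, 180, 180, 180, 180].

### API

Orientations are given as [roll, pitch, yaw] about the fixed x, y, z axes, in that order (R = Rz(yaw) Ry(pitch) Rx(roll)).
In Python, from workcell import env gives the robot as it stands.
- The arm moves only by the tool send_rows, never from a script. Its argument "steps" is a list that holds one entry, the list of rows, each a list of 5 numbers: the shift along the tool's x, y, z scaled (see below), then the turn about the tool's z scaled (see below), then the opening, from 0 (shut) to 1 (fully open). In form: [[[dx, dy, dz, yaw, fingers], ...]]. A call has 1 to 5 rows; each row shifts and turns the commanded pose from where the row before left it, along the tool's axes as they then stand; what a row does not reach is not made up. The controller multiplies each number of a shift by 0.04 m and each number of a turn by 0.12 rad. A row lasts 1/12 s, in which the tool goes at most 41.7 mm and 7.16 degrees, less where a joint would pass 70% of its speed; a pose out of reach is approached as far as the arm can. A call with a number of a shift or a turn outside -1 to 1 is refused whole. A call with a gripper value outside its range is refused whole. The fingers move at their own pace and stop on an object; "squeeze" is the grip in N (left out, the last holds). Time passes only in rows, so rows that do not move let the fingers close. It gives the time, the measured TCP pose, the force, the opening and the grip force at its end, in the units of the state.
- env.state(): the state, without advancing time (a new reading comes with each control period).
- env.grab_frame(name): name is "side" or "top"; returns a dict with "pixels" (384x512x3 uint8, red, green, blue), "depth" (384x512 float32, mm along the optical axis (not along the pixel's ray), 0 where there is no reading), "intrinsics" (3x3 intrinsics, pixels), "cam_to_world" (4x4, takes a point from camera to world coordinates). Camera axes: x right, y down, z forward; pixel columns grow to the right and rows downward; lengths in mm; the calibration is good to about 2 mm. A picture is of the moment at which its call begins.
- env.job_done(): hands the job in; it is judged then, once.
The state is a dict: "time_s": time; "qpos": joint angles; "qvel": joint speeds; "effort": joint torques, N m; "ee_pos": TCP position; "ee_rot": TCP orientation; "force": force on the tool from outside, world axes, zero at the start; "torque": the same for the moment, N m; "gripper_width": finger opening in mm; "gripper_force": force on a finger pad.
Only numpy, scipy, OpenCV 4.12 (cv2) and the standard library are available. Lean on these libraries where they do the work, as an engineer would, in place of code of your own. Each camera call takes 0.05 s, during which the arm holds its last target. There are 200 camera calls.

### The job

Set the step transformer's lever to the yellow tap: lift its spring-loaded locking knob, swing the lever over to the notch by the yellow marker and let the pin drop fully into that notch. Do not let the pin drop into the white or the blue tap, and leave the other things on the bench where they are.

Things in the scene. Friction and masses are not known exactly. Their poses are not given: they have to be found in the camera images.
- tap_box: the step transformer: a flat grey case with an aluminium top, 260 (x) x 350 (y) x 60 mm, fixed to the bench. Origin on the bench under the lever's pivot, z up. The case reaches 205 mm to its own -x (its front, towards the robot), 55 mm to +x and 175 mm to either side
- rim (a point): middle of the upper face of the arc-shaped steel locking rim on the case, 140 mm from the pivot axis to the case's -x. Rim: 122 to 158 mm in radius, upper face 74 mm above the bench. Wide parking slot at its left (+y) end, 44 to 62 degrees left of -x; then three tap notches, unevenly spaced, over 28 degrees apart, all between 20 degrees left and 52 right, each 13 mm wide for the 10 mm pin
- pivot (a point): point on the lever's vertical pivot axis, 90 mm above the bench. The dark steel lever reaches 140 mm from it to the knob; its top is 100 mm above the bench. It swings with a little friction (about 1 N at the knob) up to 62 degrees to either side of the case's -x and stays where it is left. It starts in the parking slot on the left
- knob_grip (a point): middle of the black locking knob at the lever's end, on the vertical axis of knob and pin. Knob: round, 32 mm across (36 at its top edge), from 27 mm below to 28 above this point. Height over the bench: 130 mm with the pin fully in a slot, 140 with the pin's round tip on the rim, 152 fully lifted. A spring pulls it down with 5 to 8 N
- yellow_marker: yellow round tap marker, 22 mm across, 12 high, fixed on the case top outside the rim, some 184 mm from the pivot axis; origin under its centre. It stands by one of the three tap notches (which one differs each time), but was stuck on by hand: its notch lies up to 5 degrees to either side of the marker's direction from the pivot
- white_marker: white round tap marker, 22 mm across, 12 high, fixed on the case top outside the rim, some 184 mm from the pivot axis; origin under its centre. It stands by one of the three tap notches (which one differs each time), but was stuck on by hand: its notch lies up to 5 degrees to either side of the marker's direction from the pivot
- blue_marker: blue round tap marker, 22 mm across, 12 high, fixed on the case top outside the rim, some 184 mm from the pivot axis; origin under its centre. It stands by one of the three tap notches (which one differs each time), but was stuck on by hand: its notch lies up to 5 degrees to either side of the marker's direction from the pivot
- tip_tin: small round white tin, 35 mm across, 17 high, standing on the back right of the case top; origin under its centre
- driver_red_1: red-handled screwdriver, 140 mm, lying on the bench to the left of the case; origin at its underside
- test_board_2: green circuit board on short legs, 48 x 68 x 24 mm, on the bench to the right of the case; origin under its centre
- flush_cutters: blue-handled side cutters, 57 x 112 mm, lying at the right of the bench; origin under the centre
- flux_pen: white and green flux pen, 120 mm, lying at the right of the bench; origin under the centre

How it is judged:
By the outcome, as a careful person would: the job done as asked, in the order asked, and still so for the second after the job is handed in, with the robot touching nothing.
It also fails if it takes over 42 s, if anything falls off the work surface, if the arm or the gripper's body presses on something with over 40 N, if the wrist force passes 120 N, or if a joint passes its speed limit or range.

## Working session

There is one attempt and no reset: what is moved stays moved. The work goes in short steps, Python scripts to look and compute and a tool call to move; the robot and the scene stay as the last step left them, time stands still between calls to the robot, and variables do not carry over. Pictures are saved under pics/ and viewed, at most 10 in all, crops included, and the job is handed in when it is done.

Besides the shell and the picture viewer there is one more tool, called as name([rows], argument=value, ...), one row to a line, values as JSON. send_rows: Moves the arm, as the interface text tells. Shifts and turns lie within -1 to 1; 1 stands for 0.04 m of shift or 0.12 rad of turn. Its arguments: {"type":"object","properties":{"steps":{"type":"array"},"squeeze":{"type":"number"}},"required":["steps"]}

```bash
mkdir -p pics
cat > h.py <<'E'
import cv2,numpy as np
from workcell import env
def shot(n,f=None):
    d=env.grab_frame(n)
    if f: cv2.imwrite('pics/'+f,d['pixels'][:,:,::-1])
    return d
def cloud(d):
    K=np.array(d['intrinsics']);T=np.array(d['cam_to_world']);z=d['depth']
    v,u=np.mgrid[:z.shape[0],:z.shape[1]]
    p=np.stack([(u-K[0,2])/K[0,0]*z,(v-K[1,2])/K[1,1]*z,z],-1)
    return p@T[:3,:3].T+T[:3,3]
def ray(d,u,v,h):
    K=np.array(d['intrinsics']);T=np.array(d['cam_to_world'])
    r=T[:3,:3]@np.linalg.solve(K,[u,v,1.]);o=T[:3,3]
    return o+r*(h-o[2])/r[2]
E
python3 - <<'E'
from h import *
for n in('side','top'):
    d=shot(n,n+'0.png');np.savez(n+'0.npz',**{k:np.array(d[k]) for k in d});print(n,np.array(d['cam_to_world']).round(2).tolist())
print(env.state())
E
```

```text
side [[-0.93, -0.2, 0.3, 177.37], [-0.36, 0.48, -0.8, 919.18], [0.02, -0.86, -0.52, 752.22], [0.0, 0.0, 0.0, 1.0]]
top [[-0.03, -1.0, 0.06, 470.76], [-1.0, 0.03, 0.01, -81.33], [-0.01, -0.06, -1.0, 1267.98], [0.0, 0.0, 0.0, 1.0]]
{'time_s': 0.1, 'qpos': array([-7.43164065e+01,  1.83495514e+01,  8.96986997e+01, -1.37604359e-03,
        7.20424357e+01, -1.14508893e+00]), 'qvel': array([-0.07223399, -0.07221908, -0.23860652, -0.14348527,  0.04702216,
       -0.01850411]), 'effort': array([ 4.26146735e-04, -4.13333166e+01, -2.32510024e+01,  7.29951099e-02,
        4.22784348e-02, -5.23179801e-05]), 'ee_pos': array([ 166.35247545, -549.95591793,  213.19341958]), 'ee_rot': array([-1.79909305e+02, -5.04232880e-04,  1.68291073e+01]), 'force': array([-0.00295134,  0.9797525 ,  1.66306668]), 'torque': array([-0.05028365,  0.03018385,  0.05288207]), 'gripper_force': 0.0, 'gripper_width': 91.42579007593415}
```

View pics/top0.png

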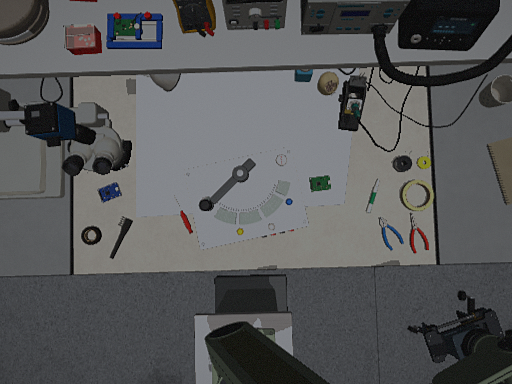

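View pics/side0.png

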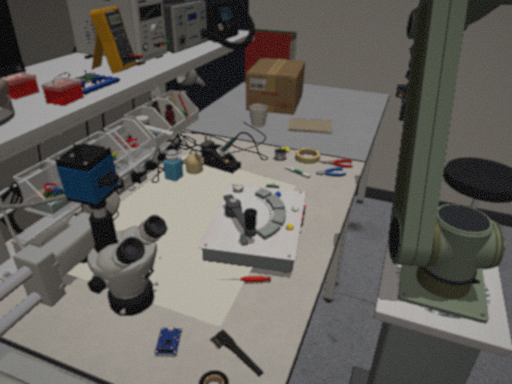

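The top view shows the knob at about (206,205) and the pivot at (240,173). The markers are yellow (240,231), white (271,226) and blue (289,201). I'll measure these next.

```bash
cat > m.py <<'E'
from h import *
d=dict(np.load('top0.npz'));s=dict(np.load('side0.npz'))
print(d['intrinsics'].tolist())
im=d['pixels'];hsv=cv2.cvtColor(im,cv2.COLOR_RGB2HSV);P=cloud(d)
def blob(m,x0,y0,x1,y1):
    mm=np.zeros_like(m,np.uint8);mm[y0:y1,x0:x1]=m[y0:y1,x0:x1];v,u=np.nonzero(mm);return u.mean(),v.mean(),len(u)
H,S,V=[hsv[...,i].astype(int) for i in range(3)]
for n,m,b,h in (('yellow',(S>100)&(H>18)&(H<38),(230,222,250,241),72),('blue',(S>100)&(H>95)&(H<130),(280,192,298,211),72),('knob',(V<60),(196,195,217,216),158)):
    u,v,k=blob(m,*b);print(n,u,v,k,ray(d,u,v,h).round(1),'z',P[int(v),int(u)].round(1))
print('white gray');print(im[220:233,263:280].mean(-1).astype(int))
print('pivot gray');print(im[164:184,230:250].mean(-1).astype(int))
c=im[140:260,170:320,::-1];cv2.imwrite('pics/crop0.png',cv2.resize(c,None,fx=5,fy=5,interpolation=cv2.INTER_CUBIC))
E
python3 m.py
```

```text
[[382.86287909645137, 0.0, 261.62101448774445], [0.0, 382.86287909645137, 193.80034848924606], [0.0, 0.0, 1.0]]
yellow 239.7058823529412 231.23529411764707 34 [422.4  -2.6  72. ] z [423.3  -0.5  72.8]
blue 288.5 201.5 32 [ 510.6 -157.4   72. ] z [ 512.2 -155.8   73.1]
knob 206.2027027027027 204.4189189189189 148 [506.2  87.  158. ] z [507.5  87.8 156.5]
white gray
[[134 136 138 137 138 136 136 136 136 136 138 136 137 136 137 138 138]
 [136 137 136 135 136 136 137 137 136 136 136 136 136 136 137 133 136]
 [135 136 135 134 137 138 141 140 141 139 140 136 135 134 137 137 135]
 [136 136 137 138 137 143  94 120 103 110 113 135 135 137 136 135 134]
 [138 137 136 137 138 106  84 111 119 105 105 138 138 136 136 136 136]
 [134 136 136 137 140 103 118 132 137 131 115 113 135 138 135 136 136]
 [137 134 136 136 139 111 133 138 140 140 128 105 135 136 135 135 137]
 [136 134 135 137 139 117 126 136 137 139 129 111 135 136 136 136 134]
 [136 137 136 136 138 121 101 134 138 133 123 104 136 137 138 135 135]
 [135 137 135 137 137 134 120 119 125 112  88 127 136 136 136 133 137]
 [136 135 136 137 137 1
[... 1202 characters left out ...]
  65  37
   39 144]
 [147 105  50  47  61  64  63  60  75  84  85  74  57  58  63  69  57  46
   36 142]
 [103  58  57  36  61  63  60  60  56  53  54  60  63  64  68  68  43  29
   90 142]
 [ 57  55  62  56  49  61  65  64  63  68  66  66  65  65  66  44  40  28
  134 141]
 [ 56  60  59  62  61  53  54  63  69  66  70  72  73  60  37  33  12  89
  141 139]
 [ 61  61  65  63  63  62  61  59  41  46  50  51  34  42  31  32 123 136
  139 137]
 [ 62  65  64  65  61  67  59  47  20  44  34  28  24   9  60 122 142 139
  136 135]
 [ 66  64  61  65  64  59  67 127 128 102  63  94  97 125 128 142 139 136
  137 135]
 [ 62  60  67  66  58  68 127 142 144 135 127 136 134 142 138 137 137 135
  136 135]]
```

View pics/crop0.png

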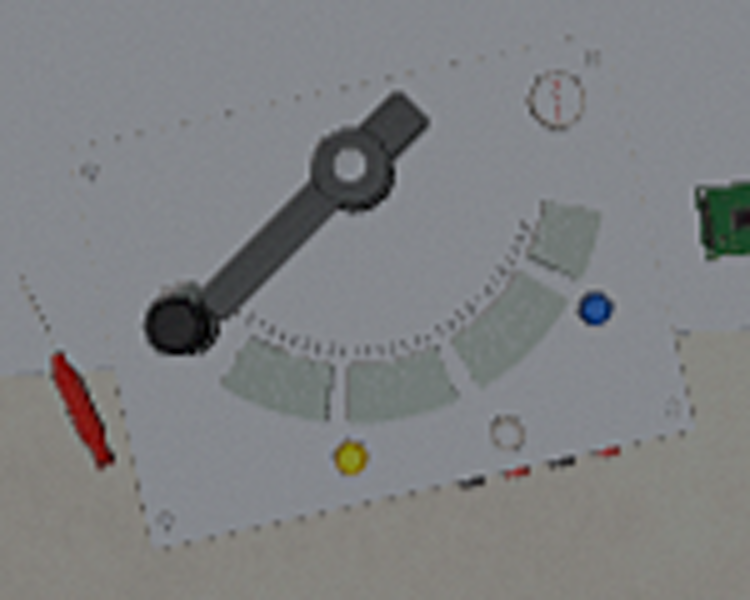

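```bash
cat > m2.py <<'E'
from h import *
d=dict(np.load('top0.npz'));P=cloud(d);im=d['pixels'].astype(int)
g=im.mean(-1)
v,u=np.nonzero(g[168:178,236:245]>105);u=u.mean()+236;v=v.mean()+168
zp=P[171:176,238:242,2].mean();piv=ray(d,u,v,zp);print('pivot',u,v,piv.round(1))
kn=ray(d,206.2,204.4,156.5);r=kn-piv;print('knob r',np.hypot(*r[:2]),'ang',np.degrees(np.arctan2(r[1],r[0])))
ye=np.array([422.4,-2.6]);bl=np.array([510.6,-157.4]);wh=ray(d,271.4,226.3,72)[:2]
for n,p in(('y',ye),('w',wh),('b',bl)):
    q=p-piv[:2];print(n,np.hypot(*q).round(1),np.degrees(np.arctan2(-q[1],-q[0])).round(2))
# polar sample on z=74 (angle from world -x, + = toward -y ... same as above)
T=d['cam_to_world'];K=d['intrinsics']
th=np.arange(-60,75,0.5);rr=np.arange(127,154,2)
A,R=np.meshgrid(np.radians(th),rr)
W=np.stack([piv[0]-R*np.cos(A),piv[1]-R*np.sin(A),np.full_like(A,74)],-1)
C=(W-T[:3,3])@T[:3,:3];px=C@K.T;px=px[...,:2]/px[...,2:]
sat=(im[...,1]-im[...,0]).astype(np.float32)
s=cv2.remap(cv2.GaussianBlur(g.astype(np.float32),(1,1),0),px[...,0].astype(np.float32),px[...,1].astype(np.float32),cv2.INTER_LINEAR).mean(0)
c=cv2.remap(sat,px[...,0].astype(np.float32),px[...,1].astype(np.float32),cv2.INTER_LINEAR).mean(0)
for t,a,b in zip(th,s,c): 
    if c.max()*.75>b: print((t,round(float(a)),round(float(b),1)),end=' ')
E
python3 m2.py
```

```text
pivot 239.5 172.5 [602.1  -8.9 107.7]
knob r 135.68323186904723 ang 134.90228274020674
y 179.8 -2.0
w 191.1 29.05
b 174.4 58.38
(np.float64(-60.0), 135, 2.3) (np.float64(-59.5), 132, 1.6) (np.float64(-59.0), 125, 0.3) (np.float64(-58.5), 112, -1.0) (np.float64(-58.0), 96, -1.4) (np.float64(-57.5), 78, -0.8) (np.float64(-57.0), 60, 0.2) (np.float64(-56.5), 47, 1.1) (np.float64(-56.0), 41, 1.8) (np.float64(-55.5), 38, 2.1) (np.float64(-55.0), 37, 2.0) (np.float64(-54.5), 36, 1.3) (np.float64(-54.0), 36, 0.4) (np.float64(-53.5), 38, -0.0) (np.float64(-53.0), 39, 0.0) (np.float64(-52.5), 38, -0.0) (np.float64(-52.0), 37, -0.2) (np.float64(-51.5), 36, 0.1) (np.float64(-51.0), 34, 0.8) (np.float64(-50.5), 33, 1.0) (np.float64(-50.0), 32, 0.6) (np.float64(-49.5), 32, 0.2) (np.float64(-49.0), 32, 0.3) (np.float64(-48.5), 32, 0.3) (np.float64(-48.0), 32, -0.1) (np.float64(-47.5), 31, -0.8) (np.float64(-47.0), 30, -1.0) (np.float64(-46.5), 29, -0.5) (np.float64(-46.0), 27, 0.1) (np.float64(-45.5), 24, 0.5) (np.float64(-45.0), 22, 0.5) (np.float64(-44.5), 21, 0.4) (np.float64(-44.0), 21, 0.4) (
[... 1229 characters left out ...]
1.9) (np.float64(26.5), 138, 2.0) (np.float64(27.0), 137, 2.2) (np.float64(27.5), 135, 2.9) (np.float64(28.0), 129, 4.2) (np.float64(28.5), 123, 6.0) (np.float64(56.5), 119, 6.6) (np.float64(57.0), 123, 5.6) (np.float64(57.5), 129, 4.7) (np.float64(58.0), 134, 3.7) (np.float64(58.5), 138, 2.9) (np.float64(59.0), 139, 2.6) (np.float64(59.5), 139, 2.5) (np.float64(60.0), 138, 2.5) (np.float64(60.5), 135, 2.6) (np.float64(61.0), 130, 2.9) (np.float64(61.5), 120, 3.2) (np.float64(62.0), 109, 4.0) (np.float64(62.5), 102, 5.2) (np.float64(63.0), 104, 6.4) (np.float64(65.0), 118, 6.9) (np.float64(71.5), 117, 6.8) (np.float64(72.0), 117, 6.9) (np.float64(74.0), 117, 6.8) (np.float64(74.5), 117, 6.9)
```

```bash
cat > m3.py <<'E'
from h import *
from scipy.optimize import least_squares
d=dict(np.load('top0.npz'));im=d['pixels'].astype(np.float32);T=d['cam_to_world'];K=d['intrinsics']
sat=cv2.GaussianBlur(im[...,1]-(im[...,0]+im[...,2])/2,(3,3),0)
def samp(A,R,p,h=74):
    W=np.stack([p[0]-R*np.cos(A),p[1]-R*np.sin(A),np.full_like(A,h)],-1)
    C=(W-T[:3,3])@T[:3,:3];px=C@K.T;px=(px[...,:2]/px[...,2:]).astype(np.float32)
    return cv2.remap(sat,px[...,0],px[...,1],cv2.INTER_LINEAR)
p0=np.array([602.1,-8.9]);th=np.radians(np.r_[-30:-11:1,0:20:1,31:54:1,65:70:1].astype(float));rr=np.arange(105,175,.5)
A,R=np.meshgrid(th,rr,indexing='ij');S=samp(A,R,p0);print('sat in/out',np.median(samp(th,th*0+140,p0)),np.median(samp(th,th*0+110,p0)))
D=np.gradient(cv2.GaussianBlur(S,(9,1),0),axis=1)
ro=rr[np.argmin(D[:,60:],1)+60];ri=rr[np.argmax(D[:,:70],1)]
X=lambda r:np.stack([p0[0]-r*np.cos(th),p0[1]-r*np.sin(th)],1)
po,pi=X(ro),X(ri)
f=lambda q:np.r_[np.hypot(*(po-q[:2]).T)-q[2],np.hypot(*(pi-q[:2]).T)-q[3]]
q=least_squares(f,[*p0,158,122],loss='soft_l1').x;print('rim fit',q.round(1),np.abs(f(q)).mean())
q2=least_squares(lambda q:np.r_[np.hypot(*(po-q).T)-158,np.hypot(*(pi-q).T)-122],p0,loss='soft_l1').x;print('fixed radii',q2.round(1))
th2=np.radians(np.arange(-70,75,.25));A,R=np.meshgrid(th2,np.arange(128,153,2.));s=samp(A,R,q2).mean(0)
b=s<s.max()*.5;e=np.nonzero(np.diff(b.astype(int)))[0];print('edges',np.degrees(th2[e]))
for n,p in(('y',(422.4,-2.6)),('w',ray(d,271.3,226.3,72)[:2]),('b',(510.6,-157.4)),('knob',(506.5,86.9))):
    v=np.array(p)-q2;print(n,np.hypot(*v).round(1),np.degrees(np.arctan2(-v[1],-v[0])).round(1))
s=dict(np.load('side0.npz'));P=cloud(s)
i=s['pixels'].max(-1)[200:245,238:265];v,u=np.nonzero(i<45);print('side knob px',u.min()+238,u.max()+238,v.min()+200,v.max()+200)
m=(P[...,2]>152)&(P[...,2]<165)&(P[...,0]<560)&(P[...,0]>450)&(abs(P[...,1]-88)<50);print('side knob top',m.sum(),P[m].mean(0),P[m].min(0),P[m].max(0))
P=cloud(d);m=(P[...,2]>140)&(P[...,2]<170)&(P[...,0]<560)&(P[...,0]>450)&(abs(P[...,1]-88)<50);print('top knob top',m.sum(),P[m].mean(0),P[m].min(0),P[m].max(0))
m=(P[...,0]<700)&(P[...,0]>420)&(abs(P[...,1]+20)<170);print('case z',np.median(P[m][:,2]))
E
python3 m3.py
```

```text
sat in/out 5.130188 -1.2089844
rim fit [601.2  -9.4 157.2 121.2] 0.4710847362138046
fixed radii [602.   -9.1]
edges [-33.    -8.    -2.5   22.75  28.25  56.75  62.5 ]
y 179.8 -2.1
w 190.9 28.9
b 174.2 58.3
knob 135.4 -45.1
side knob px 245 255 210 235
side knob top 88 [504.43637568  98.59802355 156.80295481] [488.98817653  78.91094611 152.48153469] [522.44652861 113.68228222 160.49248664]
top knob top 117 [506.45887742  92.22769966 157.08131168] [490.06618198  76.45373469 151.27716524] [522.38545245 108.93828549 162.97243093]
case z 60.95177572492685
```

```bash
cat > plan.py <<'E'
import numpy as np,sys
def plan(p,psi,wps):
    "wps: (x,y,z,psi,n) straight legs; prints tool-frame rows"
    p=np.array(p,float);rows=[]
    for x,y,z,ps,n in wps:
        t=np.array([x,y,z],float)
        for k in range(n,0,-1):
            d=(t-p)/k;dp=(ps-psi)/k;a=np.radians(psi);c,s=np.cos(a),np.sin(a)
            l=np.round(np.array([c*d[0]+s*d[1],s*d[0]-c*d[1],-d[2]])/40,2);w=round(-np.radians(dp)/.12,2)
            rows.append([*map(float,l),float(w)])
            l=l*40;p=p+[c*l[0]+s*l[1],s*l[0]-c*l[1],-l[2]];psi-=np.degrees(w*.12)
    for i in range(0,len(rows),5):print(rows[i:i+5])
    print('end',p.round(1),round(psi,1))
E
python3 -c "
from plan import *
plan([166.4,-550.2,213.5],16.83,[(505.5,91,200,134,25)])"
```

```text
[[0.51, -0.52, 0.01, -0.68], [0.55, -0.47, 0.01, -0.68], [0.59, -0.43, 0.01, -0.68], [0.62, -0.38, 0.01, -0.68], [0.65, -0.32, 0.01, -0.68]]
[[0.67, -0.27, 0.01, -0.68], [0.69, -0.21, 0.01, -0.68], [0.71, -0.16, 0.01, -0.68], [0.72, -0.1, 0.02, -0.68], [0.72, -0.04, 0.01, -0.68]]
[[0.73, 0.02, 0.02, -0.68], [0.72, 0.08, 0.01, -0.68], [0.71, 0.14, 0.02, -0.68], [0.7, 0.19, 0.01, -0.68], [0.68, 0.25, 0.02, -0.68]]
[[0.66, 0.3, 0.01, -0.68], [0.63, 0.36, 0.02, -0.68], [0.6, 0.41, 0.01, -0.69], [0.56, 0.45, 0.02, -0.68], [0.53, 0.5, 0.01, -0.69]]
[[0.48, 0.54, 0.02, -0.68], [0.44, 0.58, 0.01, -0.69], [0.39, 0.61, 0.02, -0.68], [0.33, 0.65, 0.01, -0.69], [0.28, 0.67, 0.02, -0.68]]
end [505.7  91.  199.9] 134.0
```

send_rows([
  [[0.51,-0.52,0.01,-0.68,1],[0.55,-0.47,0.01,-0.68,1],[0.59,-0.43,0.01,-0.68,1],[0.62,-0.38,0.01,-0.68,1],[0.65,-0.32,0.01,-0.68,1]],
])

```text
time_s: 0.52
ee_pos: [234.6, -420.3, 211.5]
ee_rot: [-179.9, -0.0, 40.4]
force: [0.3, 0.5, 0.4]
gripper_width: 91.2
gripper_force: 0.0
```

send_rows([
  [[0.67,-0.27,0.01,-0.68,1],[0.69,-0.21,0.01,-0.68,1],[0.71,-0.16,0.01,-0.68,1],[0.72,-0.1,0.02,-0.68,1],[0.72,-0.04,0.01,-0.68,1]],
])

```text
time_s: 0.93
ee_pos: [302.3, -292.3, 209.3]
ee_rot: [-180.0, -0.0, 63.8]
force: [1.2, -0.1, 0.3]
gripper_width: 91.4
gripper_force: 0.0
```

Tracking matches the plan.

send_rows([
  [[0.73,0.02,0.02,-0.68,1],[0.72,0.08,0.01,-0.68,1],[0.71,0.14,0.02,-0.68,1],[0.7,0.19,0.01,-0.68,1],[0.68,0.25,0.02,-0.68,1]],
])

```text
time_s: 1.35
ee_pos: [370.3, -164.3, 206.2]
ee_rot: [-180.0, -0.0, 87.2]
force: [-0.3, -0.1, -0.7]
gripper_width: 91.3
gripper_force: 0.0
```

send_rows([
  [[0.66,0.3,0.01,-0.68,1],[0.63,0.36,0.02,-0.68,1],[0.6,0.41,0.01,-0.69,1],[0.56,0.45,0.02,-0.68,1],[0.53,0.5,0.01,-0.69,1]],
])

```text
time_s: 1.77
ee_pos: [437.9, -36.0, 203.3]
ee_rot: [-180.0, -0.0, 110.7]
force: [-0.1, -0.5, 0.5]
gripper_width: 91.3
gripper_force: 0.0
```

send_rows([
  [[0.48,0.54,0.02,-0.68,1],[0.44,0.58,0.01,-0.69,1],[0.39,0.61,0.02,-0.68,1],[0.33,0.65,0.01,-0.69,1],[0.28,0.67,0.02,-0.68,1]],
])

```text
time_s: 2.18
ee_pos: [506.0, 92.2, 200.0]
ee_rot: [-180.0, -0.0, 134.2]
force: [0.8, -0.9, -0.1]
gripper_width: 91.0
gripper_force: 0.0
```

send_rows([
  [[0,0,0,0,1],[0,0,0,0,1]],
])

```text
time_s: 2.35
ee_pos: [505.7, 91.7, 199.6]
ee_rot: [-179.9, -0.0, 134.1]
force: [0.3, -0.3, 0.2]
gripper_width: 91.3
gripper_force: 0.0
```

Run:
```python
from h import *
s=shot('side');c=s['pixels'][120:300,170:340,::-1];cv2.imwrite('pics/s1.png',cv2.resize(c,None,fx=3.3,fy=3.3))
s=env.state();print(s['ee_pos'],s['ee_rot'],s['qpos'],s['force'])
```

```text
[505.22454848  90.87518637 199.70051314] [-1.79897533e+02 -3.40353432e-02  1.34014869e+02] [ 8.93342517e+00  1.33974584e+01  9.87631988e+01 -3.34905054e-02
  6.79427597e+01 -3.50688694e+01] [-0.01397943  0.23756915 -0.85708783]
```

View pics/s1.png

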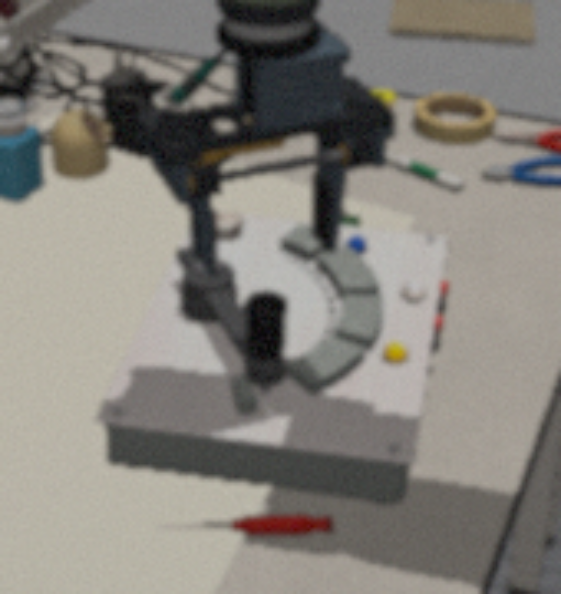

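The open fingers hang at crop (205,240) and (325,230), centred over the knob at (265,300). I'll go down to TCP z of about 112 and grip.

send_rows([
  [[0,0,0.6,0,1],[0,0,0.6,0,1],[0,0,0.5,0,1],[0,0,0.5,0,1],[0,0,0,0,1]],
])

```text
time_s: 2.82
ee_pos: [502.2, 89.1, 109.0]
ee_rot: [-179.6, -0.3, 133.9]
force: [-0.1, -0.1, -0.0]
gripper_width: 91.3
gripper_force: 0.0
```

send_rows([
  [[0,0,0,0,0.3],[0,0,0,0,0.3],[0,0,0,0,0.3],[0,0,0,0,0.3],[0,0,0,0,0.3]],
], squeeze=20)

```text
time_s: 3.23
ee_pos: [506.3, 90.8, 113.4]
ee_rot: [179.9, 0.1, 134.0]
force: [-0.3, -0.3, -0.1]
gripper_width: 60.6
gripper_force: 0.0
```

send_rows([
  [[0,0,0,0,0.3],[0,0,0,0,0.3],[0,0,0,0,0.3],[0,0,0,0,0.3],[0,0,0,0,0.3]],
])

```text
time_s: 3.65
ee_pos: [505.8, 90.9, 112.4]
ee_rot: [180.0, 0.0, 134.0]
force: [-0.2, 1.0, 0.4]
gripper_width: 33.5
gripper_force: 20.0
```

send_rows([
  [[0,0,0,0,0],[0,0,0,0,0],[0,0,-0.1,0,0],[0,0,-0.1,0,0],[0,0,-0.1,0,0]],
], squeeze=40)

```text
time_s: 4.07
ee_pos: [505.6, 90.7, 124.0]
ee_rot: [-179.9, -0.0, 134.0]
force: [2.2, 0.2, -6.6]
gripper_width: 33.0
gripper_force: 40.0
```

send_rows([
  [[0,0,-0.1,0,0],[0,0,-0.05,0,0],[0,0,0,0,0],[0,0,0,0,0]],
])

```text
time_s: 4.4
ee_pos: [505.6, 90.7, 130.2]
ee_rot: [-180.0, 0.0, 134.0]
force: [1.6, 0.1, -8.0]
gripper_width: 33.3
gripper_force: 40.0
```

Run:
```python
from h import *
s=shot('side');c=s['pixels'][150:280,190:330,::-1];cv2.imwrite('pics/s2.png',cv2.resize(c,None,fx=4,fy=4,interpolation=cv2.INTER_CUBIC))
s=env.state();print(s['ee_pos'],s['ee_rot'],s['force'],s['gripper_width'],s['gripper_force'])
```

```text
[505.586443    90.69515125 130.1050295 ] [-1.79972826e+02  1.52722119e-03  1.33997096e+02] [ 1.52219209 -1.05743265 -8.37862083] 33.12118147393091 39.99877730740991
```

View pics/s2.png

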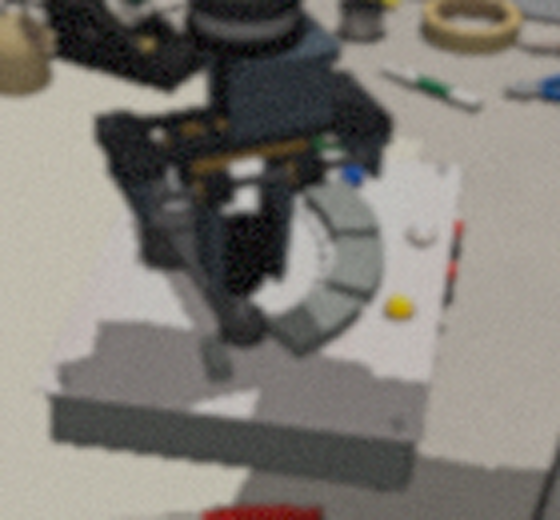

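```bash
python3 -c "
from plan import *
a0,a1,r=-46.0,-5.25,138.9
w=[]
for k in range(1,16):
    a=a0+(a1-a0)*k/15;t=np.radians(a);w.append((602-r*np.cos(t),-9.1-r*np.sin(t),130.1,180+a,1))
plan([505.6,90.7,130.1],134,w)"
```

```text
[[-0.0, -0.16, -0.0, -0.4], [-0.0, -0.17, -0.0, -0.39], [-0.01, -0.16, -0.0, -0.4], [-0.0, -0.17, -0.0, -0.39], [-0.01, -0.16, -0.0, -0.4]]
[[0.0, -0.17, -0.0, -0.39], [-0.0, -0.16, -0.0, -0.4], [-0.01, -0.17, -0.0, -0.39], [-0.0, -0.16, -0.0, -0.4], [-0.0, -0.17, -0.0, -0.39]]
[[-0.01, -0.16, -0.0, -0.4], [-0.0, -0.16, -0.0, -0.39], [-0.01, -0.17, -0.0, -0.4], [-0.0, -0.16, -0.0, -0.39], [-0.0, -0.17, -0.0, -0.4]]
end [463.5   3.6 130.1] 174.8
```

send_rows([
  [[0,-0.16,0,-0.4,0],[0,-0.17,0,-0.39,0],[-0.01,-0.16,0,-0.4,0],[0,-0.17,0,-0.39,0],[-0.01,-0.16,0,-0.4,0]],
])

```text
time_s: 4.87
ee_pos: [484.7, 65.5, 130.1]
ee_rot: [180.0, -0.0, 147.7]
force: [2.0, 0.3, -7.6]
gripper_width: 33.2
gripper_force: 40.0
```

send_rows([
  [[0,-0.17,0,-0.39,0],[0,-0.16,0,-0.4,0],[-0.01,-0.17,0,-0.39,0],[0,-0.16,0,-0.4,0],[0,-0.17,0,-0.39,0]],
])

```text
time_s: 5.28
ee_pos: [470.4, 36.0, 130.2]
ee_rot: [179.9, 0.0, 161.3]
force: [3.3, 2.3, -9.0]
gripper_width: 32.9
gripper_force: 40.0
```

send_rows([
  [[-0.01,-0.16,0,-0.4,0],[0,-0.16,0,-0.39,0],[-0.01,-0.17,0,-0.4,0],[0,-0.16,0,-0.39,0],[0,-0.17,0,-0.4,0]],
])

```text
time_s: 5.7
ee_pos: [463.5, 4.1, 130.2]
ee_rot: [179.9, -0.0, 174.9]
force: [2.4, 1.4, -8.8]
gripper_width: 33.3
gripper_force: 40.0
```

send_rows([
  [[0,0,0,0,0],[0,0,0,0,0],[0,0,0,0,0]],
])

```text
time_s: 5.95
ee_pos: [463.5, 4.0, 130.2]
ee_rot: [180.0, -0.0, 174.7]
force: [1.6, 1.1, -8.5]
gripper_width: 33.4
gripper_force: 40.0
```

Run:
```python
from h import *
s=shot('side');c=s['pixels'][150:280,190:330,::-1];cv2.imwrite('pics/s3.png',cv2.resize(c,None,fx=4,fy=4,interpolation=cv2.INTER_CUBIC))
s=env.state();print(s['ee_pos'],s['ee_rot'],s['force'],s['gripper_width'],s['gripper_force'])
```

```text
[463.4922145    4.04643557 130.22586368] [ 1.79995993e+02 -2.11727687e-02  1.74734704e+02] [ 1.70140225  1.15010861 -8.1630978 ] 33.20906491543382 39.99861840697747
```

View pics/s3.png

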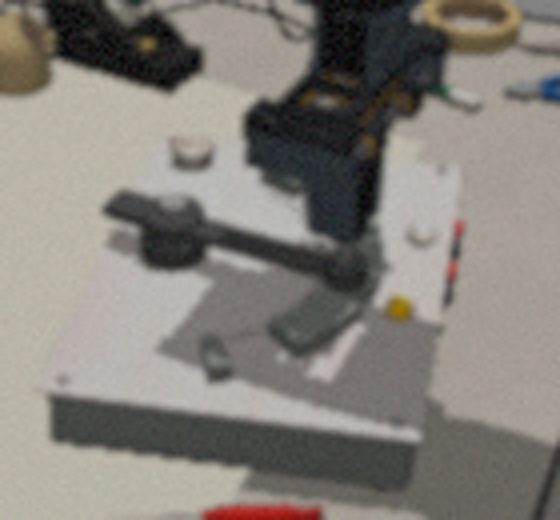

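The lever end now sits over the gap by the yellow marker. I'll lower it while gripped and watch the force.

send_rows([
  [[0,0,0.1,0,0],[0,0,0.1,0,0],[0,0,0.05,0,0],[0,0,0,0,0],[0,0,0,0,0]],
])

```text
time_s: 6.42
ee_pos: [463.5, 4.0, 120.2]
ee_rot: [180.0, -0.0, 174.8]
force: [0.9, 2.1, -6.0]
gripper_width: 32.9
gripper_force: 40.0
```

send_rows([
  [[0,0,0.05,0,0],[0,0,0.05,0,0],[0,0,0,0,0],[0,0,0,0,0]],
])

```text
time_s: 6.75
ee_pos: [463.5, 3.8, 116.3]
ee_rot: [180.0, -0.0, 174.8]
force: [0.4, 3.5, -5.9]
gripper_width: 33.4
gripper_force: 40.0
```

The spring still pulls down below rim level, so the pin is in the notch.

send_rows([
  [[0,0,0.05,0,0],[0,0,0.05,0,0],[0,0,0,0,0],[0,0,0,0,0]],
])

```text
time_s: 7.08
ee_pos: [463.5, 3.8, 112.5]
ee_rot: [180.0, -0.0, 174.8]
force: [-0.3, 2.7, -2.0]
gripper_width: 33.2
gripper_force: 40.0
```

send_rows([
  [[0,0,0,0,0.6],[0,0,0,0,0.6],[0,0,0,0,0.8],[0,0,0,0,0.8],[0,0,0,0,0.8]],
])

```text
time_s: 7.5
ee_pos: [464.1, 3.5, 112.7]
ee_rot: [-180.0, 0.1, 174.7]
force: [-0.8, 0.6, -0.8]
gripper_width: 63.9
gripper_force: 0.0
```

send_rows([
  [[0,0,-0.4,0,0.8],[0,0,-0.6,0,0.8],[0,0,-0.8,0,0.8],[0,0,-0.8,0,0.8],[0,0,0,0,0.8]],
])

```text
time_s: 7.92
ee_pos: [467.5, 3.5, 222.4]
ee_rot: [180.0, 0.7, 174.8]
force: [0.8, -0.3, 0.0]
gripper_width: 72.7
gripper_force: 0.0
```

send_rows([
  [[0,0.7,-0.4,0,0.8],[0,0.7,-0.4,0,0.8],[0,0.7,-0.4,0,0.8],[0,0.7,0,0,0.8],[0,0.7,0,0,0.8]],
])

```text
time_s: 8.33
ee_pos: [477.0, 144.4, 265.4]
ee_rot: [180.0, 0.2, 174.7]
force: [-0.3, -0.4, -0.6]
gripper_width: 72.7
gripper_force: 0.0
```

Run:
```python
from h import *
t=shot('top');s=shot('side')
a=cv2.resize(t['pixels'][140:260,170:320,::-1],(600,480));b=cv2.resize(s['pixels'][160:280,190:340,::-1],(600,480))
cv2.imwrite('pics/f.png',cv2.resize(np.hstack([a,b]),(800,320)))
for n,d in(('t',t),('s',s)):
    P=cloud(d);m=(P[...,2]>125)&(P[...,2]<180)&(np.hypot(P[...,0]-463,P[...,1]-4)<28)
    if m.sum():print(n,m.sum(),P[m].mean(0),P[m].min(0),P[m].max(0),np.percentile(P[m][:,2],[25,50,75,90]))
d=env.state();print(d['ee_pos'],d['force'])
```

```text
t 117 [463.24504212   3.38193174 156.92582558] [446.81786651 -12.92946035 150.26778824] [479.10310644  19.30266443 162.39632479] [155.41014624 156.84881903 158.80104254 159.7115299 ]
s 164 [460.19769897  14.09110571 147.07779168] [445.50454823  -7.92438693 125.06735873] [480.19922073  23.93718973 160.81337198] [137.96563702 151.01776917 157.24626662 158.26440912]
[476.78490194 146.16837839 264.11270773] [ 0.33944013 -0.34146527 -0.2958723 ]
```

View pics/f.png

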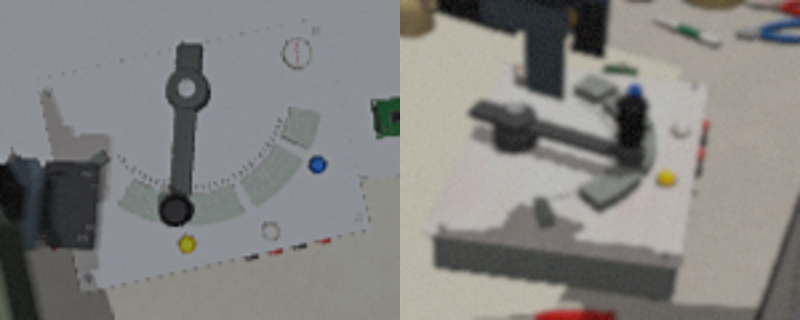

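The knob top reads 156.9 mm, against 157.1 when parked, so the pin is fully down. The knob is in the yellow notch at the left-hand crop's (176,210), and the gripper is clear of it.

```bash
python3 -c "
from workcell import env
print(env.job_done())"
```

```text
the job is handed in; nothing more can be done
None
```

The lever is set to the yellow tap with its pin fully seated, it crossed neither the white nor the blue notch, and the job was handed in at about 8.5 s.

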